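# Fit the wide drum on the spindle sander

## Task

Set up the small spindle sander: slip the wider of the two sanding drums over the upright spindle until it sits flat on the sander's table, then slip the flanged collar over the spindle on top of the drum, flange down, so that it holds the drum in place. Lower both parts down by hand rather than letting them drop, and leave the slim drum where it stands.

Things in the scene. Friction and masses are not known exactly. Their poses are not given: they have to be found in the camera images.
- spindle_foot (a point): Centre of the spindle where it leaves the sander's table. The sander is a low grey box fixed to the bench, with a flat square table 154 x 154 mm whose top is 60 mm above the bench top; this point lies in the middle of the table's top face, z up along the spindle. The bright steel spindle is 12 mm in diameter and stands 66 mm above the table, its last 9 mm tapered to 6 mm. Read it for the sander's place; the sander's yaw does not matter.
- wide_drum: The wide sanding drum: brown abrasive cylinder with black rubber end faces, 54 mm outer diameter, 50 mm high, with a 24 mm through bore, about 0.14 kg, standing upright loose on the bench. Origin: centre of its underside; z up along the bore. Grip it across its diameter from above. Which of three spots it stands in changes.
- slim_drum: The slim sanding drum, not to be used: same look, height (50 mm) and bore (24 mm), but only 37 mm outer diameter, standing upright loose on the bench. Origin: centre of its underside; z up.
- collar: The retaining collar: plain steel, a flange 48 mm in diameter and 6 mm thick at the bottom, above it a knurled hub 32 mm in diameter up to 28 mm above the underside, with a 24 mm through bore; no thread, it just slides on. About 0.1 kg, standing loose on the bench flange down. Origin: centre of its underside; z up along the bore. Grip it by the hub from above.
Not all that is in view belongs to the job. Leave any green look-alike of the wide_drum alone.

How it is judged:
On the way, in this order (a step that is already met when the one before it is completed fails the run):
1. the wide drum sits on the sander's table, round the spindle (horizontal distance between wide_drum and spindle_foot below 0.01 m and z of wide_drum in the frame of spindle_foot below 0.005 m and angle between wide_drum's own z axis and vertical below 0.17 rad), for 0.2 s.
2. the collar sits on the drum, round the spindle (horizontal distance between collar and spindle_foot below 0.01 m and z of collar in the frame of spindle_foot between 0.044 and 0.056 m and angle between collar's own z axis and vertical below 0.17 rad), for 0.2 s.
At the end, for the whole second after the job is handed in: Wide drum upright (10 degrees) round the spindle, axis within 10 mm of it, underside within 5 mm of the table; collar upright on it, axis within 10 mm, underside 44 to 56 mm above the table; both at rest; slim drum within 30 mm of its start (all of step 1 and all of step 2 and z of wide_drum in the frame of spindle_foot above -0.005 m and linear speed of each of wide_drum, collar below 0.03 m/s and distance of slim_drum from where it was at the start of the episode below 0.03 m); the robot touches nothing.
It fails at once if the slim drum was shifted by more than 30 mm or picked up (distance of slim_drum from where it was at the start of the episode above 0.03 m).
It fails at once if the wide drum was let drop (falls free, faster than 0.6 m/s, at the spindle) (horizontal distance between wide_drum and spindle_foot below 0.05 m and linear speed of wide_drum above 0.6 m/s and contact force between the fingers and wide_drum below 0.05 N).
It fails at once if the collar was let drop (falls free, faster than 0.6 m/s, at the spindle) (horizontal distance between collar and spindle_foot below 0.05 m and linear speed of collar above 0.6 m/s and contact force between the fingers and collar below 0.05 N).
It also fails if it takes over 56 s, if anything falls off the work surface, if the arm or the gripper's body presses on something with over 40 N, if the wrist force passes 120 N, or if a joint passes its speed limit or range.

## Robot

A 6-joint arm with a two-finger parallel gripper is mounted at the origin on a cart in front of the work surface, level with it; the furniture and walls round the work are solid. World frame = base frame: x ahead of the robot, y to its left, z up, the work surface at z = 0. Lengths are in m, angles in rad, forces in N, time in s.
With the tool pointing down it reaches from about 0.375 to 0.975 m from the base axis. Payload 3.8 kg.
Tool frame: the origin (TCP) lies at the very end of the fingers, on their centre line; the grasp point (between the pads) lies 19 mm behind it (bot.tcp_to_grasp is the z of the grasp point in the tool frame, in m); z points along the fingers, y is the direction in which the jaws open and shut (so a half turn about z gives the same grasp; the last joint's range is limited). The gripper opens to 85 mm and grips with 20 to 120 N. Pads are 22 mm wide; open, the fingers measure 114 mm over their backs; the gripper's body (76 mm by 85 mm) begins 54 mm behind the grasp point. The pads swing forward as they close: fully open they stand 13 mm farther back than shut.
Start: joints at [1.182, 0.264, 1.604, -0, 1.274, -0.037], TCP at [0.233, 0.634, 0.231] pointing down, gripper open.
Joint ranges: [-2.63, 2.63], [-0.94, 2.18], [0.31, 2.57], [-1.31, 4.45], [0, 2.66], [-2.55, 2.55]. Speed limits (rad/s): [2.57, 2.57, 3.14, 3.14, 3.14, 3.14].

## Interface

Orientations are given as a rotation vector (axis times angle).
In Python, from workcell import status, vision, job, bot gives the robot as it stands.
- The arm moves only by the tool apply_moves, never from a script. Its argument "deltas" is a list of rows, each a list of 7 numbers: the shift along the tool's x, y, z in m, then the turn, a rotation vector about the tool's x, y, z in rad, then the closure, from 0 (fully open) to 1 (shut). In form: [[x, y, z, rx, ry, rz, jaw], ...]. A call has 1 to 8 rows; each row is the pose to reach, as a shift and turn from the pose commanded when the call began, along the tool's axes at that moment; what a row does not reach only later rows make up. A row lasts 1/12 s, in which the tool goes at most 41.7 mm and 7.16 degrees, less where a joint would pass 70% of its speed; a pose out of reach is approached as far as the arm can. A call with a gripper value outside its range is refused whole. The fingers move at their own pace and stop on an object; "squeeze" is the grip in N (left out, the last holds). Time passes only in rows, so rows that repeat a pose let the fingers close. It gives the time, the measured TCP pose, the force and the opening at its end, in the units of the state.
- status.read_state(): the state, without advancing time (a new reading comes with each control period).
- vision.read_camera(name): name is "scene" or "top"; returns the picture (384x512x3 uint8, red, green, blue); there is no depth.
- vision.get_calibration(name): a dict with "fov_y" (degrees; the focal length in pixels is half the picture's height over the tangent of half this angle, whatever the lens; pixels are square), "cx", "cy" (the principal point, pixels), "R" (3x3) and "t" (3): a world point X has camera coordinates R X + t. Camera axes: x right, y down, z forward; pixel columns grow to the right and rows downward; lengths in m; the calibration is good to about 2 mm. A picture is of the moment at which its call begins. get_calibration takes no time and is no camera call.
- job.finish_job(): hands the job in, once; it reports no verdict.
The state is a dict: "time": time; "q": joint angles; "joint_vel": joint speeds; "joint_torque": joint torques, N m; "tool_pos": TCP position; "tcp_rot": TCP orientation; "wrist_force": force on the tool from outside, world axes, zero at the start; "torque": the same for the moment, N m; "width": opening from 0.0 (shut) to 1.0 (fully open).
Only numpy, scipy, OpenCV 4.12 (cv2) and the standard library are available. Lean on these libraries where they do the work, as an engineer would, in place of code of your own. Each camera call takes 0.05 s, during which the arm holds its last target. There are 200 camera calls.

## Working session

There is one attempt and no reset: what is moved stays moved. The work goes in short steps, Python scripts to look and compute and a tool call to move; the robot and the scene stay as the last step left them, time stands still between calls to the robot, and variables do not carry over. Pictures are saved under pics/ and viewed, about 8 in all and at most 12, crops included, and the job is handed in when it is done.

Besides the shell and the picture viewer there is one more tool, called after "Request:" as name(argument=value, ...), one argument or row to a line, values as JSON. apply_moves: Moves the arm, as the interface text tells. Its arguments: {"type":"object","properties":{"deltas":{"type":"array","items":{"type":"array","items":{"type":"number"}}},"squeeze":{"type":"number"}},"required":["deltas"]}

```bash
mkdir -p pics
python3 - <<'E'
from workcell import status, vision, job, bot
import cv2,numpy as np
print(status.read_state()); print(bot.tcp_to_grasp)
for n in("scene","top"):
    im=vision.read_camera(n); cv2.imwrite(f"pics/{n}0.png",im[:,:,::-1]); c=vision.get_calibration(n); print(n,c)
E
```

```text
{'time': 0.0, 'q': array([ 1.18210989e+00,  2.64776993e-01,  1.60537113e+00,  2.03611053e-05,
        1.27370623e+00, -3.69266957e-02]), 'joint_vel': array([ 7.42795260e-04, -4.33188810e-05, -9.15040748e-04, -2.26625183e-03,
       -1.28429691e-03,  1.26552140e-03]), 'joint_torque': array([-3.79876556e-04, -5.15103257e+01, -3.67321908e+01,  1.37650836e-04,
        1.26366253e-02,  5.87471874e-06]), 'tool_pos': array([0.23230622, 0.63298605, 0.22994752]), 'tcp_rot': array([-0.54962061, -3.09263463,  0.00346552]), 'wrist_force': array([ 0.55404871,  0.22380853, -0.88248459]), 'torque': array([-0.02966822, -0.01196983,  0.04188331]), 'width': 1.0016530704362083}
-0.0187
scene {'fov_y': 45.151844006267396, 'cx': 250.94021827716534, 'cy': 193.8786399998932, 'R': array([[-0.75411303, -0.6566786 , -0.00931414],
       [-0.30993682,  0.36835561, -0.87650061],
       [ 0.57901011, -0.65809373, -0.48131064]]), 't': array([0.38707391, 0.26164136, 0.64830762])}
top {'fov_y': 54.48873396543853, 'cx': 253.51035626441012, 'cy': 194.44524462944602, 'R': array([[-0.02013316, -0.99974337, -0.01038516],
       [-0.99909654,  0.0205068 , -0.03722332],
       [ 0.03742673,  0.00962635, -0.99925301]]), 't': array([-0.02933866,  0.54632591,  0.9006488 ])}
```

View pics/top0.png

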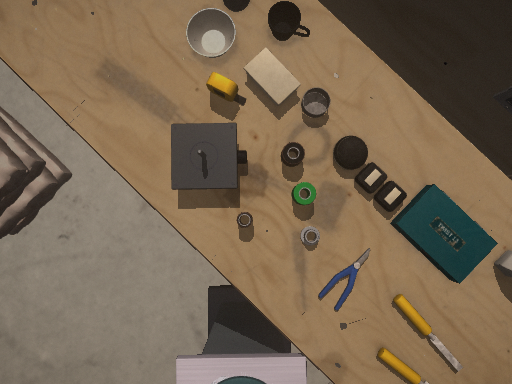

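View pics/scene0.png

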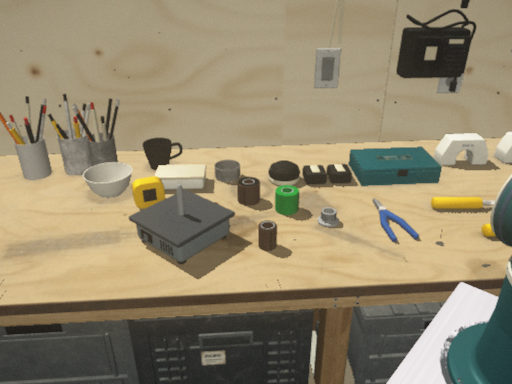

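Candidates for the wide drum in the top view: the brown drum (292,154), the slim brown drum (245,219), the green look-alike (304,193), a dark cup or lens (315,103) and a black dome (350,152). By the description I choose (292,154). The collar is at (311,236) and the spindle at about (203,155). I'll check this in one close crop.

```bash
cat > h.py <<'E'
import numpy as np,cv2
from workcell import status, vision
def K(c,h=384):
    f=h/2/np.tan(np.radians(c['fov_y']/2)); return f,c['cx'],c['cy']
def ray(n,u,v,z):
    c=vision.get_calibration(n); f,cx,cy=K(c); R,t=np.array(c['R']),np.array(c['t'])
    o=-R.T@t; d=R.T@np.array([(u-cx)/f,(v-cy)/f,1]); return o+d*(z-o[2])/d[2]
def proj(n,X):
    c=vision.get_calibration(n); f,cx,cy=K(c); p=np.array(c['R'])@X+c['t']; return np.array([cx+f*p[0]/p[2],cy+f*p[1]/p[2]])
E
python3 - <<'E'
from h import *
im=cv2.imread('pics/top0.png'); s=cv2.imread('pics/scene0.png')
a=cv2.resize(im[120:250,165:330],None,fx=4.8,fy=4.8,interpolation=cv2.INTER_CUBIC)
cv2.imwrite('pics/c1.png',a)
b=cv2.resize(s[170:265,125:345],None,fx=3.6,fy=3.6,interpolation=cv2.INTER_CUBIC)
cv2.imwrite('pics/c2.png',b)
for n,u,v,z in [('wide',292,154,.05),('slim',245,219,.05),('green',304,193,.05),('collar',311,236,.028),('foot?',203,157,.06)]:
    p=ray('top',u,v,z); print(n,p.round(3),proj('scene',p).round(1))
E
```

```text
wide [ 0.637 -0.133  0.05 ] [248.1 181.7]
slim [ 0.487 -0.02   0.05 ] [267.1 223.8]
green [ 0.545 -0.159  0.05 ] [286.2 189.7]
collar [ 0.443 -0.175  0.028] [327.9 210. ]
foot? [0.633 0.074 0.06 ] [182.  213.7]
```

View pics/c1.png

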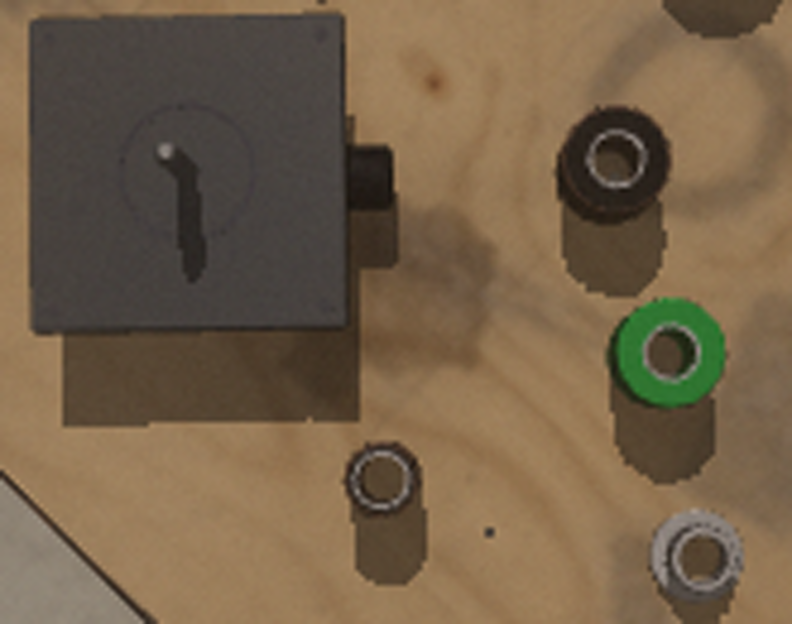

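View pics/c2.png

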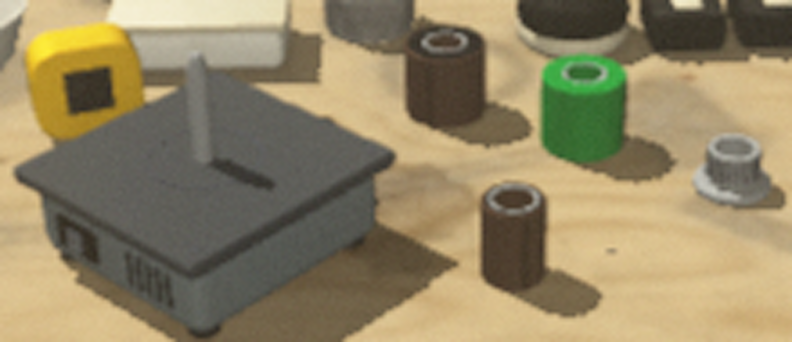

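The crop confirms the choice. The wide brown drum's bore is at crop (617,159), clearly wider than the slim one at (382,480). The collar bore is at (700,559), the table centre at (189,172) and the spindle tip at (165,151). Next I refine these with both views.

```bash
cat >> h.py <<'E'
def go(x,y,z):
    from scipy.spatial.transform import Rotation as Ro
    s=status.read_state(); R=Ro.from_rotvec(s['tcp_rot']).as_matrix()
    d=R.T@(np.array([x,y,z])-s['tool_pos']); yaw=np.arctan2(R[1,1],R[0,1])
    print('pos',s['tool_pos'].round(4),'tooldelta',d.round(4),'rz to jaw||y',round(yaw-np.pi/2,3),'tilt',R[:,2].round(3),'t',round(s['time'],2),'F',s['wrist_force'].round(1),'w',round(s['width'],3))
E
python3 - <<'E'
from h import *
T=lambda u,v:(165+(u+.5)/4.8-.5,120+(v+.5)/4.8-.5)
S=lambda u,v:(125+(u+.5)/3.6-.5,170+(v+.5)/3.6-.5)
from scipy.optimize import least_squares
for n,a,b,z in [('wide',(617,159),(445,41),.05),('slim',(382,480),(515,198),.05),('collar',(702,559),(735,147),.028),('foot',(189,172),(203,162),.06),('tip',(165,151),(196,54),.126)]:
    A,B=T(*a),S(*b); p=ray('top',*A,z);q=ray('scene',*B,z)
    print(n,p.round(4),q.round(4))
go(.637,-.133,.23)
E
```

```text
wide [ 0.64   -0.1356  0.05  ] [ 0.639  -0.1355  0.05  ]
slim [ 0.4859 -0.0179  0.05  ] [ 0.4843 -0.0181  0.05  ]
collar [ 0.443  -0.1751  0.028 ] [ 0.4406 -0.1749  0.028 ]
foot [0.6367 0.0722 0.06  ] [0.632  0.0782 0.06  ]
tip [0.6367 0.0734 0.126 ] [0.6343 0.074  0.126 ]
pos [0.2323 0.633  0.2301] tooldelta [-0.6439 -0.5797  0.0012] rz to jaw||y -0.352 tilt [-0.001 -0.002 -1.   ] t 0.1 F [ 1.   1.2 -0.3] w 0.997
```

Request:
apply_moves(
  deltas=[
    [-0.25, -0.225, 0, 0, 0, -0.35, 0],
    [-0.25, -0.225, 0, 0, 0, -0.35, 0],
    [-0.25, -0.225, 0, 0, 0, -0.35, 0],
    [-0.25, -0.225, 0, 0, 0, -0.35, 0],
    [-0.25, -0.225, 0, 0, 0, -0.35, 0],
    [-0.25, -0.225, 0, 0, 0, -0.35, 0],
    [-0.25, -0.225, 0, 0, 0, -0.35, 0],
    [-0.25, -0.225, 0, 0, 0, -0.35, 0],
  ],
  squeeze=40,
)

```text
time: 0.77
tool_pos: [0.3885, 0.3369, 0.2309]
tcp_rot: [-0.002, -3.141, 0.001]
wrist_force: [0.3, -0.6, 0.3]
width: 1.0
```

```bash
python3 -c "
from h import *
go(.6395,-.1355,.15)"
```

```text
pos [0.3885 0.3369 0.2309] tooldelta [-0.2517 -0.472   0.081 ] rz to jaw||y -0.001 tilt [-0. -0. -1.] t 0.77 F [ 0.3 -0.6  0.3] w 1.0
```

Request:
apply_moves(
  deltas=[
    [-0.251, -0.472, 0, 0, 0, 0, 0],
    [-0.251, -0.472, 0, 0, 0, 0, 0],
    [-0.251, -0.472, 0, 0, 0, 0, 0],
    [-0.251, -0.472, 0, 0, 0, 0, 0],
    [-0.251, -0.472, 0, 0, 0, 0, 0],
    [-0.251, -0.472, 0, 0, 0, 0, 0],
    [-0.251, -0.472, 0, 0, 0, 0, 0],
    [-0.251, -0.472, 0, 0, 0, 0, 0],
  ],
)

```text
time: 1.43
tool_pos: [0.5445, 0.0423, 0.2309]
tcp_rot: [-0.003, -3.141, -0.0]
wrist_force: [0.8, 0.3, 0.8]
width: 1.001
```

```bash
python3 -c "
from h import *
go(.6395,-.1355,.12)"
```

```text
pos [0.5445 0.0423 0.2309] tooldelta [-0.0954 -0.1776  0.1109] rz to jaw||y -0.002 tilt [-0.  0. -1.] t 1.43 F [0.8 0.3 0.8] w 1.001
```

Request:
apply_moves(
  deltas=[
    [-0.095, -0.178, 0, 0, 0, 0, 0],
    [-0.095, -0.178, 0, 0, 0, 0, 0],
    [-0.095, -0.178, 0, 0, 0, 0, 0],
    [-0.095, -0.178, 0, 0, 0, 0, 0],
    [-0.095, -0.178, 0.03, 0, 0, 0, 0],
    [-0.095, -0.178, 0.06, 0, 0, 0, 0],
    [-0.095, -0.178, 0.09, 0, 0, 0, 0],
    [-0.095, -0.178, 0.11, 0, 0, 0, 0],
  ],
)

```text
time: 2.1
tool_pos: [0.6369, -0.1345, 0.1169]
tcp_rot: [-0.006, -3.136, -0.002]
wrist_force: [-0.6, -0.5, -0.8]
width: 1.002
```

Run:
```python
from h import *
go(.6395,-.1355,.02)
a=vision.read_camera('top')[100:240,190:360,::-1]; b=vision.read_camera('scene')[110:250,190:360,::-1]
a,b=[cv2.resize(x,None,fx=2.35,fy=2.35,interpolation=cv2.INTER_CUBIC) for x in(a,b)]
cv2.imwrite('pics/p5.png',np.hstack([a,b]))
```

```text
pos [ 0.6369 -0.1345  0.1169] tooldelta [-0.0031 -0.0011  0.0969] rz to jaw||y -0.004 tilt [-0.005  0.001 -1.   ] t 2.1 F [-0.6 -0.5 -0.8] w 1.002
```

View pics/p5.png

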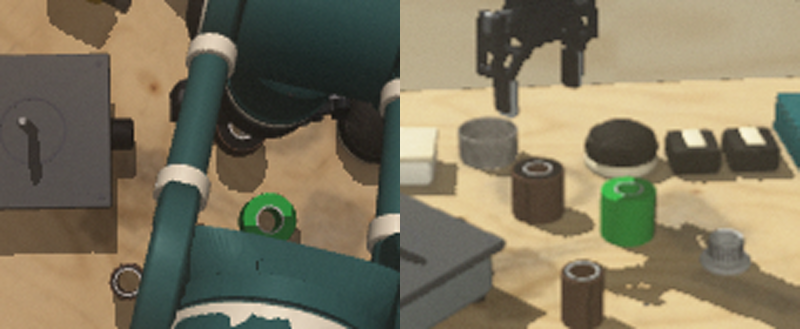

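The fingers straddle the drum (scene crop: tips at (508,113) and (573,83), drum top at (540,168)). I descend and close.

Request:
apply_moves(
  deltas=[
    [-0.003, -0.001, 0.03, 0, 0, 0, 0],
    [-0.003, -0.001, 0.055, 0, 0, 0, 0],
    [-0.003, -0.001, 0.08, 0, 0, 0, 0],
    [-0.003, -0.001, 0.1, 0, 0, 0, 0],
    [-0.003, -0.001, 0.103, 0, 0, 0, 0],
    [-0.003, -0.001, 0.103, 0, 0, 0, 0],
    [-0.003, -0.001, 0.103, 0, 0, 0, 0.2],
    [-0.003, -0.001, 0.103, 0, 0, 0, 0.3],
  ],
)

```text
time: 2.87
tool_pos: [0.6441, -0.1352, 0.021]
tcp_rot: [0.003, 3.137, -0.002]
wrist_force: [-0.1, -0.5, -0.3]
width: 0.748
```

Request:
apply_moves(
  deltas=[
    [0, 0, 0, 0, 0, 0, 0.5],
    [0, 0, 0, 0, 0, 0, 0.7],
    [0, 0, 0, 0, 0, 0, 0.9],
    [0, 0, 0, 0, 0, 0, 0.9],
    [0, 0, 0, 0, 0, 0, 0.9],
    [0, 0, 0, 0, 0, 0, 0.9],
  ],
)

```text
time: 3.37
tool_pos: [0.6443, -0.1353, 0.0214]
tcp_rot: [0.003, 3.137, -0.002]
wrist_force: [-0.2, 0.3, 5.7]
width: 0.629
```

```bash
python3 -c "
from h import *
go(.6395,-.1355,.2)"
```

```text
pos [ 0.6443 -0.1353  0.0214] tooldelta [ 0.0039 -0.0004 -0.1786] rz to jaw||y -0.002 tilt [ 0.005 -0.001 -1.   ] t 3.37 F [-0.2  0.3  5.7] w 0.629
```

Request:
apply_moves(
  deltas=[
    [0, 0, -0.02, 0, 0, 0, 0.9],
    [0, 0, -0.05, 0, 0, 0, 0.9],
    [0, 0, -0.085, 0, 0, 0, 0.9],
    [0, 0, -0.12, 0, 0, 0, 0.9],
    [0, 0, -0.15, 0, 0, 0, 0.9],
    [0, 0, -0.17, 0, 0, 0, 0.9],
    [0, 0, -0.17, 0, 0, 0, 0.9],
    [0, 0, -0.17, 0, 0, 0, 0.9],
  ],
)

```text
time: 4.03
tool_pos: [0.6432, -0.1351, 0.1908]
tcp_rot: [0.003, 3.137, -0.002]
wrist_force: [-0.4, -0.0, -2.1]
width: 0.623
```

Request:
apply_moves(
  deltas=[
    [0.004, 0.03, 0, 0, 0, 0, 0.9],
    [0.004, 0.06, 0, 0, 0, 0, 0.9],
    [0.004, 0.1, 0, 0, 0, 0, 0.9],
    [0.004, 0.14, 0, 0, 0, 0, 0.9],
    [0.004, 0.17, 0, 0, 0, 0, 0.9],
    [0.004, 0.195, 0, 0, 0, 0, 0.9],
    [0.004, 0.209, 0, 0, 0, 0, 0.9],
    [0.004, 0.209, 0, 0, 0, 0, 0.9],
  ],
)

```text
time: 4.7
tool_pos: [0.6368, 0.077, 0.1858]
tcp_rot: [0.002, -3.138, -0.001]
wrist_force: [-0.4, 0.6, -1.6]
width: 0.63
```

Request:
apply_moves(
  deltas=[
    [0, 0, 0, 0, 0, 0, 0.9],
    [0, 0, 0, 0, 0, 0, 0.9],
  ],
)

```text
time: 4.87
tool_pos: [0.6378, 0.0731, 0.187]
tcp_rot: [-0.003, -3.14, 0.001]
wrist_force: [-0.8, -0.6, -1.9]
width: 0.626
```

Run:
```python
from h import *
go(.640,.0735,.09)
a=vision.read_camera('top')[90:230,130:300,::-1]; b=vision.read_camera('scene')[110:250,110:280,::-1]
a,b=[cv2.resize(x,None,fx=2.35,fy=2.35,interpolation=cv2.INTER_CUBIC) for x in(a,b)]
cv2.imwrite('pics/p6.png',np.hstack([a,b]))
```

```text
pos [0.6378 0.0731 0.187 ] tooldelta [-0.0024  0.0005  0.097 ] rz to jaw||y -0.002 tilt [-0.002 -0.001 -1.   ] t 4.87 F [-0.8 -0.6 -1.9] w 0.626
```

View pics/p6.png

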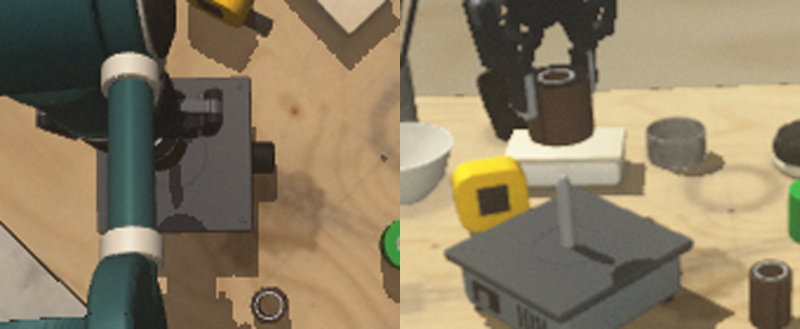

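The drum is held upright above the spindle (scene crop: bore (556,76), spindle tip (566,181)). I check the offset using the same scene camera.

Run:
```python
from h import *
S=lambda u,v:(110+(u-400+.5)/2.35-.5,110+(v+.5)/2.35-.5)
for z in(.211,.215,.219): print(ray('scene',*S(556,76),z).round(4))
print('bottom centre pred',[(proj('scene',[.634,.0735,z])-110)*2.35+[400,0] for z in(.165,.216)])
print('tip',ray('scene',*S(566,181),.126).round(4))
go(.640,.0735,.09)
```

```text
[0.642  0.0652 0.211 ]
[0.6343 0.0715 0.215 ]
[0.6266 0.0777 0.219 ]
bottom centre pred [array([559.01859131, 133.04035904]), array([553.52394527,  75.01012609])]
tip [0.6257 0.0783 0.126 ]
pos [0.6382 0.0727 0.1877] tooldelta [-0.0018  0.0009  0.0977] rz to jaw||y -0.003 tilt [-0.001 -0.001 -1.   ] t 4.97 F [-0.1  0.2 -1. ] w 0.627
```

Request:
apply_moves(
  deltas=[
    [-0.002, 0.001, 0.015, 0, 0, 0, 0.9],
    [-0.002, 0.001, 0.03, 0, 0, 0, 0.9],
    [-0.002, 0.001, 0.038, 0, 0, 0, 0.9],
    [-0.002, 0.001, 0.046, 0, 0, 0, 0.9],
    [-0.002, 0.001, 0.052, 0, 0, 0, 0.9],
    [-0.002, 0.001, 0.058, 0, 0, 0, 0.9],
    [-0.002, 0.001, 0.064, 0, 0, 0, 0.9],
    [-0.002, 0.001, 0.064, 0, 0, 0, 0.9],
  ],
)

```text
time: 5.63
tool_pos: [0.6396, 0.075, 0.1229]
tcp_rot: [-0.003, -3.14, 0.0]
wrist_force: [-0.5, -0.7, -1.1]
width: 0.627
```

Request:
apply_moves(
  deltas=[
    [0, 0, 0.008, 0, 0, 0, 0.9],
    [0, 0, 0.016, 0, 0, 0, 0.9],
    [0, 0, 0.024, 0, 0, 0, 0.9],
    [0, 0, 0.03, 0, 0, 0, 0.9],
    [0, 0, 0.034, 0, 0, 0, 0.9],
    [0, 0, 0.037, 0, 0, 0, 0.9],
    [0, 0, 0.039, 0, 0, 0, 0.9],
    [0, 0, 0.039, 0, 0, 0, 0.9],
  ],
)

```text
time: 6.3
tool_pos: [0.6401, 0.0752, 0.0848]
tcp_rot: [-0.003, -3.141, 0.0]
wrist_force: [-0.4, 0.2, -1.4]
width: 0.625
```

Request:
apply_moves(
  deltas=[
    [0, 0, 0.001, 0, 0, 0, 0.9],
    [0, 0, 0.002, 0, 0, 0, 0.9],
    [0, 0, 0.003, 0, 0, 0, 0.9],
    [0, 0, 0.004, 0, 0, 0, 0.9],
    [0, 0, 0.004, 0, 0, 0, 0.9],
  ],
)

```text
time: 6.72
tool_pos: [0.6406, 0.0752, 0.0815]
tcp_rot: [0.003, 3.141, 0.0]
wrist_force: [-1.4, 0.8, -1.8]
width: 0.627
```

Request:
apply_moves(
  deltas=[
    [0, 0, 0.001, 0, 0, 0, 0.9],
    [0, 0, 0.0015, 0, 0, 0, 0.9],
    [0, 0, 0.0015, 0, 0, 0, 0.9],
    [0, 0, 0.0015, 0, 0, 0, 0.9],
  ],
)

```text
time: 7.05
tool_pos: [0.6406, 0.0752, 0.0814]
tcp_rot: [0.003, 3.141, -0.0]
wrist_force: [-3.7, 0.2, 6.3]
width: 0.624
```

Contact force of about 6 N at the expected height, so the drum is seated. I release, rise and look.

Request:
apply_moves(
  deltas=[
    [0, 0, 0, 0, 0, 0, 0.3],
    [0, 0, 0, 0, 0, 0, 0],
    [0, 0, 0, 0, 0, 0, 0],
    [0, 0, -0.03, 0, 0, 0, 0],
    [0, 0, -0.06, 0, 0, 0, 0],
    [0, 0, -0.1, 0, 0, 0, 0],
    [0, 0, -0.13, 0, 0, 0, 0],
    [0, 0, -0.13, 0, 0, 0, 0],
  ],
)

```text
time: 7.72
tool_pos: [0.6452, 0.0755, 0.2188]
tcp_rot: [0.003, 3.128, 0.002]
wrist_force: [1.4, 0.8, 1.3]
width: 1.0
```

Request:
apply_moves(
  deltas=[
    [0.025, -0.03, 0, 0, 0, 0, 0],
    [0.05, -0.06, 0, 0, 0, 0, 0],
    [0.08, -0.095, 0, 0, 0, 0, 0],
    [0.11, -0.13, 0, 0, 0, 0, 0],
    [0.135, -0.165, 0, 0, 0, 0, 0],
    [0.16, -0.2, 0, 0, 0, 0, 0],
    [0.185, -0.235, 0, 0, 0, 0, 0],
    [0.198, -0.25, 0, 0, 0, 0, 0],
  ],
)

```text
time: 8.38
tool_pos: [0.4401, -0.1763, 0.2095]
tcp_rot: [-0.003, -3.142, 0.001]
wrist_force: [0.1, -0.0, -0.5]
width: 1.002
```

Request:
apply_moves(
  deltas=[
    [0, 0, 0, 0, 0, 0, 0],
    [0, 0, 0, 0, 0, 0, 0],
  ],
)

```text
time: 8.55
tool_pos: [0.4411, -0.1756, 0.2096]
tcp_rot: [0.009, 3.141, 0.0]
wrist_force: [-0.2, -0.0, 0.1]
width: 0.999
```

Run:
```python
from h import *
go(.442,-.175,.01)
a=vision.read_camera('top')[110:250,180:350,::-1]; b=vision.read_camera('scene')[150:250,125:365,::-1]
a=cv2.resize(a,None,fx=2.35,fy=2.35,interpolation=cv2.INTER_CUBIC);b=cv2.resize(b,None,fx=3.3,fy=3.3,interpolation=cv2.INTER_CUBIC)
a=cv2.copyMakeBorder(a,0,0,0,b.shape[1]-a.shape[1],0)
cv2.imwrite('pics/p7.png',np.vstack([a[:270],b]))
```

```text
pos [ 0.4411 -0.1756  0.2096] tooldelta [-0.0009  0.0006  0.1996] rz to jaw||y -0.006 tilt [ 0.  0. -1.] t 8.55 F [-0.2 -0.   0.1] w 0.999
```

View pics/p7.png

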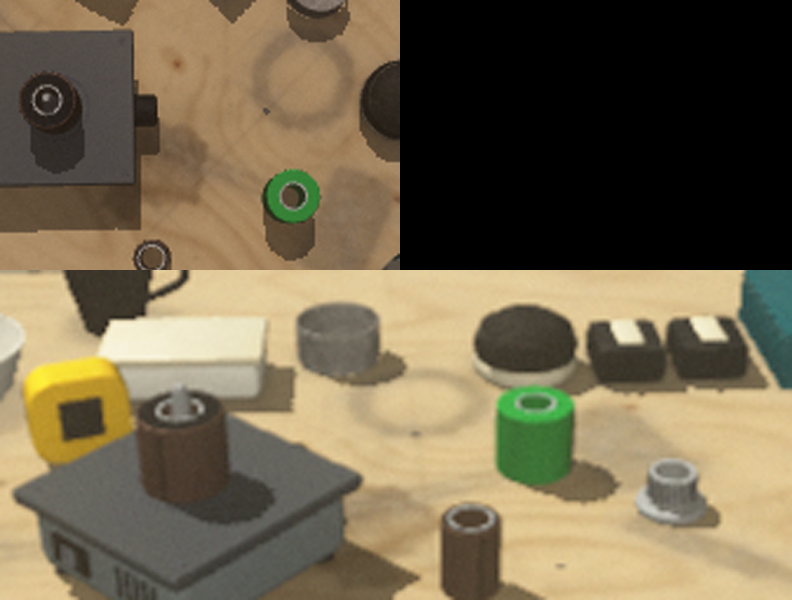

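The drum sits flat on the table round the spindle (top crop: bore and spindle tip concentric at (47,100)). The slim drum at (152,256) has not moved. Now the collar.

Request:
apply_moves(
  deltas=[
    [-0.001, 0.001, 0.03, 0, 0, 0, 0],
    [-0.001, 0.001, 0.065, 0, 0, 0, 0],
    [-0.001, 0.001, 0.1, 0, 0, 0, 0],
    [-0.001, 0.001, 0.135, 0, 0, 0, 0],
    [-0.001, 0.001, 0.165, 0, 0, 0, 0],
    [-0.001, 0.001, 0.185, 0, 0, 0, 0],
    [-0.001, 0.001, 0.195, 0, 0, 0, 0],
    [-0.001, 0.001, 0.195, 0, 0, 0, 0],
  ],
)

```text
time: 9.32
tool_pos: [0.4415, -0.1714, 0.0121]
tcp_rot: [0.0, -3.137, -0.004]
wrist_force: [0.0, -0.0, 0.3]
width: 0.998
```

Request:
apply_moves(
  deltas=[
    [0, 0, 0, 0, 0, 0, 0.2],
  ],
)

```text
time: 9.4
tool_pos: [0.4437, -0.1728, 0.0148]
tcp_rot: [-0.0, -3.141, -0.0]
wrist_force: [0.2, 0.3, 1.3]
width: 0.888
```

```bash
python3 -c "
from h import *
go(.442,-.175,.009)"
```

```text
pos [ 0.4437 -0.1728  0.0148] tooldelta [ 0.0017 -0.0022  0.0058] rz to jaw||y -0.0 tilt [-0.  0. -1.] t 9.4 F [0.2 0.3 1.3] w 0.888
```

Request:
apply_moves(
  deltas=[
    [0.001, -0.002, 0.003, 0, 0, 0, 0.2],
    [0.001, -0.002, 0.005, 0, 0, 0, 0.3],
    [0.001, -0.002, 0.005, 0, 0, 0, 0.4],
    [0.001, -0.002, 0.005, 0, 0, 0, 0.5],
    [0.001, -0.002, 0.005, 0, 0, 0, 0.6],
    [0.001, -0.002, 0.005, 0, 0, 0, 0.8],
    [0.001, -0.002, 0.005, 0, 0, 0, 0.95],
    [0.001, -0.002, 0.005, 0, 0, 0, 0.95],
  ],
)

```text
time: 10.07
tool_pos: [0.4425, -0.1758, 0.0108]
tcp_rot: [0.003, 3.141, -0.001]
wrist_force: [-1.7, 0.4, 5.4]
width: 0.365
```

Request:
apply_moves(
  deltas=[
    [0, 0, 0, 0, 0, 0, 0.95],
    [0, 0, 0, 0, 0, 0, 0.95],
    [0, 0, 0, 0, 0, 0, 0.95],
  ],
)

```text
time: 10.32
tool_pos: [0.4425, -0.1758, 0.0108]
tcp_rot: [0.003, 3.141, -0.001]
wrist_force: [-1.5, 0.6, 6.7]
width: 0.362
```

```bash
python3 -c "
from h import *
go(.442,-.175,.2)"
```

```text
pos [ 0.4425 -0.1758  0.0108] tooldelta [ 0.0003  0.0007 -0.1892] rz to jaw||y -0.002 tilt [ 0.001 -0.    -1.   ] t 10.32 F [-1.5  0.6  6.7] w 0.362
```

Request:
apply_moves(
  deltas=[
    [0, 0, -0.02, 0, 0, 0, 0.95],
    [0, 0, -0.05, 0, 0, 0, 0.95],
    [0, 0, -0.085, 0, 0, 0, 0.95],
    [0, 0, -0.12, 0, 0, 0, 0.95],
    [0, 0, -0.15, 0, 0, 0, 0.95],
    [0, 0, -0.175, 0, 0, 0, 0.95],
    [0, 0, -0.185, 0, 0, 0, 0.95],
    [0, 0, -0.185, 0, 0, 0, 0.95],
  ],
)

```text
time: 10.98
tool_pos: [0.4438, -0.1764, 0.1978]
tcp_rot: [0.003, 3.136, -0.004]
wrist_force: [1.0, -0.4, -1.3]
width: 0.362
```

Request:
apply_moves(
  deltas=[
    [-0.015, 0.02, 0, 0, 0, 0, 0.95],
    [-0.035, 0.045, 0, 0, 0, 0, 0.95],
    [-0.06, 0.077, 0, 0, 0, 0, 0.95],
    [-0.085, 0.109, 0, 0, 0, 0, 0.95],
    [-0.11, 0.141, 0, 0, 0, 0, 0.95],
    [-0.135, 0.173, 0, 0, 0, 0, 0.95],
    [-0.16, 0.205, 0, 0, 0, 0, 0.95],
    [-0.18, 0.23, 0, 0, 0, 0, 0.95],
  ],
)

```text
time: 11.65
tool_pos: [0.6221, 0.0568, 0.1911]
tcp_rot: [-0.001, -3.137, -0.001]
wrist_force: [0.7, -0.3, -0.2]
width: 0.362
```

Request:
apply_moves(
  deltas=[
    [-0.014, 0.02, 0, 0, 0, 0, 0.95],
    [-0.014, 0.02, 0, 0, 0, 0, 0.95],
    [-0.014, 0.02, 0, 0, 0, 0, 0.95],
    [-0.014, 0.02, 0, 0, 0, 0, 0.95],
  ],
)

```text
time: 11.98
tool_pos: [0.6347, 0.0737, 0.192]
tcp_rot: [-0.002, -3.137, 0.001]
wrist_force: [-0.6, -0.3, -1.1]
width: 0.356
```

Run:
```python
from h import *
go(.6365,.0745,.121)
b=vision.read_camera('scene')[100:240,110:280,::-1]
cv2.imwrite('pics/p8.png',cv2.resize(b,None,fx=4,fy=4,interpolation=cv2.INTER_CUBIC))
P=status.read_state()['tool_pos']
for d in(-.011,.017): print((proj('scene',P+[0,0,d])-[110,100])*4)
print((proj('scene',[.636,.074,.126])-[110,100])*4)
```

```text
pos [0.6347 0.0737 0.192 ] tooldelta [-0.0022  0.0008  0.071 ] rz to jaw||y -0.001 tilt [-0.005 -0.001 -1.   ] t 11.98 F [-0.6 -0.3 -1.1] w 0.356
[266.90930496 234.21759924]
[261.73756615 179.71402001]
[274.00225369 337.52229756]
```

View pics/p8.png

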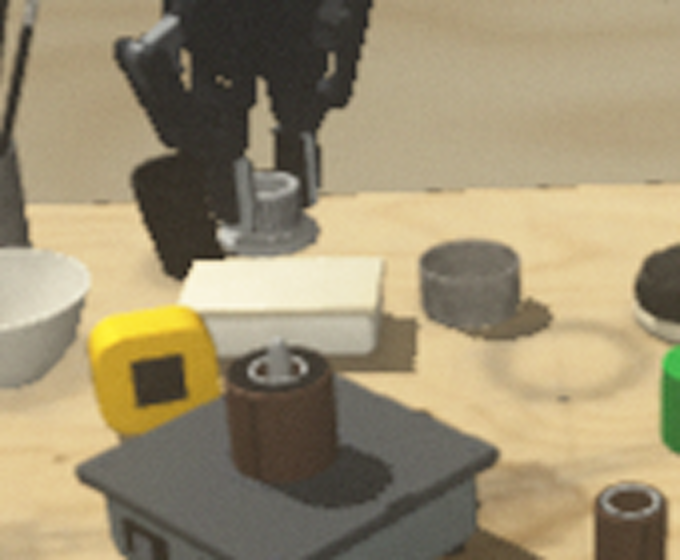

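The collar is held level (flange at (267,235), as predicted), and the spindle tip is at (278,341), within about 1 px of the prediction. I lower it.

Request:
apply_moves(
  deltas=[
    [0, 0, 0.015, 0, 0, 0, 0.95],
    [0, 0, 0.03, 0, 0, 0, 0.95],
    [0, 0, 0.04, 0, 0, 0, 0.95],
    [0, 0, 0.048, 0, 0, 0, 0.95],
    [0, 0, 0.055, 0, 0, 0, 0.95],
    [0, 0, 0.06, 0, 0, 0, 0.95],
    [0, 0, 0.065, 0, 0, 0, 0.95],
    [0, 0, 0.065, 0, 0, 0, 0.95],
  ],
)

```text
time: 12.7
tool_pos: [0.6358, 0.074, 0.1288]
tcp_rot: [-0.003, -3.14, 0.0]
wrist_force: [-0.5, 0.3, -2.0]
width: 0.358
```

Request:
apply_moves(
  deltas=[
    [0, 0, 0.001, 0, 0, 0, 0.95],
    [0, 0, 0.002, 0, 0, 0, 0.95],
    [0, 0, 0.003, 0, 0, 0, 0.95],
    [0, 0, 0.004, 0, 0, 0, 0.95],
    [0, 0, 0.004, 0, 0, 0, 0.95],
  ],
)

```text
time: 13.12
tool_pos: [0.6365, 0.0742, 0.1259]
tcp_rot: [0.003, 3.141, -0.0]
wrist_force: [-0.5, 0.4, -2.3]
width: 0.358
```

Request:
apply_moves(
  deltas=[
    [0, 0, 0.001, 0, 0, 0, 0.95],
    [0, 0, 0.002, 0, 0, 0, 0.95],
    [0, 0, 0.003, 0, 0, 0, 0.95],
    [0, 0, 0.004, 0, 0, 0, 0.95],
    [0, 0, 0.004, 0, 0, 0, 0.95],
  ],
)

```text
time: 13.53
tool_pos: [0.6361, 0.0742, 0.1214]
tcp_rot: [-0.003, -3.141, 0.0]
wrist_force: [-0.7, -0.4, -1.5]
width: 0.363
```

Request:
apply_moves(
  deltas=[
    [0, 0, 0.0005, 0, 0, 0, 0.95],
    [0, 0, 0.001, 0, 0, 0, 0.95],
    [0, 0, 0.001, 0, 0, 0, 0.95],
  ],
)

```text
time: 13.78
tool_pos: [0.6364, 0.0742, 0.1209]
tcp_rot: [0.003, 3.141, -0.0]
wrist_force: [0.4, -0.5, -0.8]
width: 0.36
```

Request:
apply_moves(
  deltas=[
    [0, 0, 0.0005, 0, 0, 0, 0.95],
    [0, 0, 0.001, 0, 0, 0, 0.95],
    [0, 0, 0.001, 0, 0, 0, 0.95],
  ],
)

```text
time: 14.03
tool_pos: [0.6367, 0.0742, 0.1209]
tcp_rot: [0.003, 3.141, 0.0]
wrist_force: [-1.9, 0.3, 4.2]
width: 0.358
```

Contact at 4 N at the expected height, so the collar is seated. I open and rise.

Request:
apply_moves(
  deltas=[
    [0, 0, 0, 0, 0, 0, 0.5],
    [0, 0, 0, 0, 0, 0, 0.2],
    [0, 0, 0, 0, 0, 0, 0],
    [0, 0, 0, 0, 0, 0, 0],
    [0, 0, -0.03, 0, 0, 0, 0],
    [0, 0, -0.06, 0, 0, 0, 0],
    [0, 0, -0.09, 0, 0, 0, 0],
    [0, 0, -0.1, 0, 0, 0, 0],
  ],
)

```text
time: 14.7
tool_pos: [0.639, 0.0744, 0.2252]
tcp_rot: [0.003, 3.134, 0.001]
wrist_force: [0.8, 0.7, 1.2]
width: 0.997
```

Request:
apply_moves(
  deltas=[
    [0.03, -0.03, 0, 0, 0, 0, 0],
    [0.055, -0.06, 0, 0, 0, 0, 0],
    [0.08, -0.09, 0, 0, 0, 0, 0],
    [0.1, -0.12, 0, 0, 0, 0, 0],
    [0.12, -0.15, 0, 0, 0, 0, 0],
    [0.135, -0.18, 0, 0, 0, 0, 0],
    [0.15, -0.2, 0, 0, 0, 0, 0],
    [0.15, -0.2, 0, 0, 0, 0, 0],
  ],
)

```text
time: 15.37
tool_pos: [0.4833, -0.1285, 0.219]
tcp_rot: [-0.009, -3.14, 0.002]
wrist_force: [0.3, 0.2, 0.9]
width: 1.0
```

Run:
```python
from h import *
go(.6365,.0745,.121)
a=vision.read_camera('top')[110:235,165:265,::-1]; b=vision.read_camera('scene')[150:275,125:295,::-1]
cv2.imwrite('pics/p9.png',np.hstack([cv2.resize(x,None,fx=2.9,fy=2.9,interpolation=cv2.INTER_CUBIC) for x in(a,b)]))
for z in (.11,.138,.126): print(z,(proj('top',[.636,.074,z])-[165,110])*2.9)
```

```text
pos [ 0.4833 -0.1285  0.219 ] tooldelta [-0.1523  0.204   0.0974] rz to jaw||y -0.005 tilt [-0.002 -0.001 -1.   ] t 15.37 F [0.3 0.2 0.9] w 1.0
0.11 [101.13573873 123.29009721]
0.138 [ 95.20836676 117.53686534]
0.126 [ 97.79948422 120.05185843]
```

View pics/p9.png

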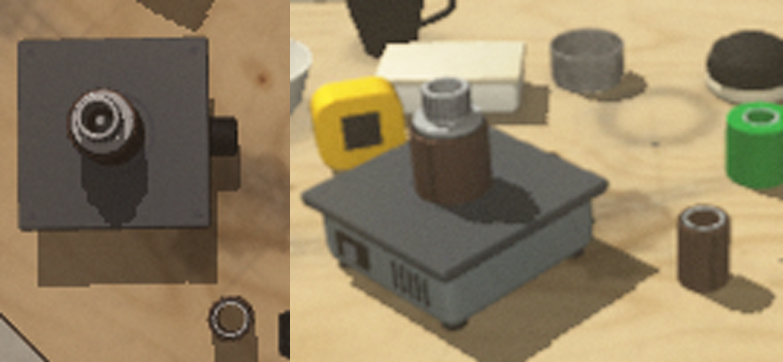

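The drum and collar are stacked upright on the table, with the collar bore at (98,119) round the spindle tip. The slim drum at (230,317) is undisturbed and the gripper is clear.

```bash
python3 -c "
from workcell import job
print(job.finish_job())"
```

```text
the job is handed in; nothing more can be done
None
```

The wide drum is on the spindle and sits flat on the sander's table, with the collar on top of it, flange down. I lowered both by hand until I felt light contact, about 6 N for the drum and 4 N for the collar, then let go. The job was handed in at about 15.5 s of the 56 s allowed; no verdict was reported.

- **Heights:** the arm's height at each contact matched seated parts: the drum on the table at 60 mm above the bench and the collar at 110 mm.
- **Last pictures:** both parts stand upright round the spindle, with the collar's bore within about 1 pixel (2–3 mm) of its predicted place. The slim drum and the green look-alike had not visibly moved, and the gripper was clear of everything.
- **Disagreements:** the two cameras differed by up to about 8 mm on where the spindle foot is, but by only about 2 mm on its tip. The drum was gripped about 4 mm off centre in x, and I allowed for that when placing it. No check failed.

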